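# Roller-burnish the curved edge of a gearbox cover on a free-gliding carriage

## Task

Pick up the orange-handled burnishing roller and press its steel roller squarely onto the middle of the gearbox cover's curved front edge with about 6 newtons, then work along the edge to its left end region first and afterwards to its right end region, half a second in each, using only the roller and keeping the pressure between about 3 and 9 newtons all the way. The carriage glides freely and is shoved sideways whenever you press beside the middle, so keep it off its end stops; lastly bring it to rest with the cover's red centre stripe at the red pointer, keep it there for a few seconds, and finish while still holding the roller pressed on the middle of the edge. Leave the grease tin alone.

Things in the scene. Friction and masses are not known exactly. Their poses are not given: they have to be found in the camera images.
- roller_tool: burnishing roller, 0.27 kg, standing upright on its roller, 111 mm tall. Origin: centre of its underside, z up along the handle. From below: steel roller 50 mm diameter, 30 mm high (axis z), 5 mm neck, orange square handle 24 x 24 mm from z = 35 to 111 mm, faces across its x and y
- roller_mid (a point): centre of the steel roller, 15 mm above the tool's underside; axes as roller_tool. The roller spins on a bearing: along the edge it passes on practically no friction, it only pushes square to the edge
- tool_grip (a point): point on the handle's axis to grip, 72 mm above the tool's underside. Fingers in front and behind (closing along the pressing direction) with 80 N or more hold the tool best against tilting
- slide_base: blue slide bench fixed on the table, 160 mm (its x) by 500 mm (its y), with two steel rails along its y and yellow end blocks; origin: centre of its underside; its -x side faces the robot, +y is to the left seen from the robot
- carriage (a joint): position (m) of the dark steel carriage along +y of slide_base, stops at -0.15 and +0.15; reads 0 when edge_mid is at y = 0 of slide_base. Glides freely: about 0.1 N friction, 1 N s/m damping, 6 kg moving mass (carriage 4 kg plus cover 2 kg; true masses differ by up to a quarter)
- carriage_mark (a point): centre of the carriage's top, 50 mm above the table; axes as slide_base
- cover (a joint): how far (m) the aluminium gearbox cover is pushed back, along +x of slide_base, on its carriage against a spring: 0 = free, 200 N per m (so 15 mm = 3 N, 30 mm = 6 N, 45 mm = 9 N), 65 mm = end of travel; damping 25 N s/m, it springs back when let go
- edge_mid (a point): middle (foremost point) of the cover's curved front edge at mid height, 67.5 mm above the table; moves with the cover; axes as slide_base. Edge 26 mm high, bulging to -x with 300 mm radius in plan, 100 mm to either side; roller centre runs on 325 mm radius. Made of 12 mm flats, the middle one square to x. Cover top below 93 mm. Red stripe = middle
- edge_left (a point): point of the edge, by a blue tick on top, where the left end region begins: reached when the roller's centre is more than 35 mm to the +y side of edge_mid (stay there under pressure for half a second). A roller on this side pushes the carriage towards -y with pressing force x offset / 325 mm
- edge_right (a point): the same on the right (blue tick): roller's centre more than 35 mm to the -y side of edge_mid. A roller on this side pushes the carriage towards +y with pressing force x offset / 325 mm
- pointer_tip (a point): tip of the red post's yellow-tipped pointer behind the slide bench, 125 mm above the table; the stripe is at the pointer when edge_mid and this tip have the same y in slide_base's axes (within 25 mm)
- grease_tin: green tin, 64 mm in diameter, 75 mm high, origin at its underside; leave it alone
Things that resemble listed ones, but are neither listed nor needed, are in the scene too. What is shaped like the part that bears pointer_tip but green or turquoise is not meant.

How it is judged:
On the way, in this order (a step that is already met when the one before it is completed fails the run):
1. the roller presses on the middle of the edge (within 30 mm) with 3 to 9 N for half a second (contact force between roller_tool and cover above 0.5 N and value of joint cover between 0.015 and 0.045 m and y of roller_mid in the frame of edge_mid between -0.03 and 0.03 m), for 0.5 s.
2. the pressed roller works the left end region for 0.4 s (value of joint cover between 0.015 and 0.045 m and y of roller_mid in the frame of edge_mid above 0.035 m), for 0.4 s.
3. the pressed roller works the right end region for 0.4 s (value of joint cover between 0.015 and 0.045 m and y of roller_mid in the frame of edge_mid below -0.035 m), for 0.4 s.
4. the carriage rests with the stripe at the pointer, roller pressed on the middle, for 2 s (value of joint cover between 0.015 and 0.045 m and y of roller_mid in the frame of edge_mid between -0.03 and 0.03 m and y of pointer_tip in the frame of edge_mid between -0.025 and 0.025 m and velocity of joint carriage between -0.04 and 0.04 m/s), for 2 s.
At the end, for the whole second after the job is handed in: the held roller presses the middle of the edge (within 35 mm) with 3 to 9 N (cover pushed back 15 to 45 mm), and the carriage stands still (under 0.05 m/s) with the stripe within 30 mm of the pointer (contact force between roller_tool and cover above 0.5 N and contact force between the fingers and roller_tool above 1 N and value of joint cover between 0.015 and 0.045 m and y of roller_mid in the frame of edge_mid between -0.035 and 0.035 m and y of pointer_tip in the frame of edge_mid between -0.03 and 0.03 m and velocity of joint carriage between -0.05 and 0.05 m/s); the arm keeps its last pose, push and grip.
It fails at once if the cover is pressed with more than 9.6 N (value of joint cover above 0.048 m).
It fails at once if the pressure falls below 2.4 N once the carriage has been moved 25 mm from where it stood (distance of carriage_mark from where it was at the start of the episode above 0.025 m and value of joint cover below 0.012 m).
It fails at once if the carriage runs against an end stop (value of joint carriage above 0.147 m or value of joint carriage below -0.147 m).
It fails at once if the arm or fingers touch the slide bench, carriage or cover (contact force between any of the arm, the fingers and slide_base above 1 N).
It fails at once if the grease tin is disturbed (distance of grease_tin from where it was at the start of the episode above 0.03 m).
It also fails if it takes over 64 s, if anything falls off the work surface, if the arm or the gripper's body presses on something with over 40 N, if the wrist force passes 120 N, or if a joint passes its speed limit or range.

## Robot

A 7-joint arm with a two-finger parallel gripper is mounted at the origin on the work surface. World frame = base frame: x ahead of the robot, y to its left, z up, the work surface at z = 0. Lengths are in m, angles in rad, forces in N, time in s.
With the tool pointing down it reaches from about 0.4 to 0.85 m from the base axis. Payload 4.5 kg.
Tool frame: the origin (TCP) lies at the centre of the arm's flange, where the gripper is bolted on; the fingertips stand 173 mm ahead of it and the grasp point (between the pads) lies 155 mm ahead of it; z points along the fingers, y is the line along which they close (so a half turn about z gives the same grasp; the last joint's range is limited). The gripper opens to 85 mm and grips with 20 to 120 N. Pads are 22 mm wide; open, the fingers measure 114 mm over their backs; the gripper's body (76 mm by 85 mm) begins 54 mm behind the grasp point. The pads swing forward as they close: fully open they stand 13 mm farther back than shut.
Start: joints at [-1.246, 0.689, -0.195, 1.565, 0.157, 0.902, -0.215], TCP at [0.179, 0.599, 0.405] pointing down, gripper open.
Joint ranges: [-3.01, 3.01], [-0.46, 2.08], [-1.47, 1.51], [0.13, 2.56], [-1, 4.14], [0.04, 2.09], [-2.66, 2.66]. Speed limits (rad/s): [2.57, 2.57, 3.14, 3.14, 3.14, 3.14, 3.14].

## Interface

Orientations are given as a rotation vector (axis times angle).
In Python, from rig import ctrl gives the robot as it stands. The module is installed in compiled form; this text tells all that it offers.
- The arm moves only by the tool carry_out, never from a script. Its argument "commands" is a list of rows, each a list of 6 numbers: the shift along the tool's x, y, z normalised to -1 to 1, where 1 is 0.08 m, then the turn, a rotation vector about the tool's x, y, z normalised to -1 to 1, where 1 is pi/4 rad. A call has 1 to 8 rows; each row is the pose to reach, as a shift and turn from the pose commanded when the call began, along the tool's axes at that moment; what a row does not reach only later rows make up. A row lasts 1/10 s, in which the tool goes at most 50 mm and 8.59 degrees, less where a joint would pass 70% of its speed; a pose out of reach is approached as far as the arm can. A call with a number of a shift or a turn outside -1 to 1 is refused whole. A call with a gripper value outside its range is refused whole. "fingers" is the closure, from -1 (fully open) to 1 (shut), set as the call begins (left out, the last holds). The fingers move at their own pace and stop on an object; "newtons" is the grip in N (left out, the last holds). Time passes only in rows, so rows that repeat a pose let the fingers close. It gives the time, the measured TCP pose, the force, the opening and the grip force at its end, in the units of the state.
- ctrl.get_state(): the state, without advancing time (a new reading comes with each control period).
- ctrl.read_camera(name): name is "scene" or "top" or "wrist"; returns a dict with "image" (384x512x3 uint8, blue, green, red), "mtx" (3x3 intrinsics, pixels), "pose" (4x4, takes a point from camera to world coordinates). Camera axes: x right, y up, looking along -z (the intrinsics and any distortion apply to the point x, -y, -z); pixel columns grow to the right and rows downward; lengths in m; the calibration is good to about 2 mm. A picture is of the moment at which its call begins. There is no depth.
- ctrl.job_done(): hands the job in; it is judged then, once.
The state is a dict: "t": time; "joint_positions": joint angles; "qvel": joint speeds; "joint_efforts": joint torques, N m; "ee_pos": TCP position; "ee_rot": TCP orientation; "wrist_force": force on the tool from outside, world axes, zero at the start; "ft_torque": the same for the moment, N m; "grip_width": finger opening in m; "grip_force": force on a finger pad.
Only numpy, scipy, OpenCV 4.12 (cv2) and the standard library are available. Lean on these libraries where they do the work, as an engineer would, in place of code of your own. Each camera call takes 0.05 s, during which the arm holds its last target. There are 200 camera calls.

## Working session

There is one attempt and no reset: what is moved stays moved. The work goes in short steps, Python scripts to look and compute and a tool call to move; the robot and the scene stay as the last step left them, time stands still between calls to the robot, and variables do not carry over. Pictures are saved under pics/ and viewed, at most 10 in all, crops included, and the job is handed in when it is done.

Besides the shell and the picture viewer there is one more tool, called after "Call:" by a JSON object that holds its "method" and its "body". carry_out: Moves the arm, as the interface text tells. Its arguments: {"type":"object","properties":{"commands":{"type":"array","items":{"type":"array","items":{"type":"number"}}},"fingers":{"type":"number"},"newtons":{"type":"number"}},"required":["commands"]}

```bash
mkdir -p pics; ls; python3 - <<'E'
from rig import ctrl
import cv2, numpy as np, pickle
a={n:ctrl.read_camera(n) for n in("scene","top")}
pickle.dump(a,open("v0.pkl","wb"))
for n in a: cv2.imwrite(f"pics/{n}0.png",a[n]["image"])
cv2.imwrite("pics/both0.png",cv2.resize(np.vstack([a["scene"]["image"],a["top"]["image"]]),None,fx=.78,fy=.78))
s=ctrl.get_state();print(s)
for n in a: print(n,a[n]["mtx"].round(1).tolist(),a[n]["pose"].round(3).tolist(),a[n].keys())
E
```

```text
pics
{'t': 0.1, 'joint_positions': array([-1.24620937,  0.68990042, -0.19449199,  1.56627042,  0.15727362,
        0.90249743, -0.21510151]), 'qvel': array([-1.13362620e-03,  4.92858498e-04,  3.42824578e-05, -4.10716118e-03,
       -8.72845952e-04,  3.64467773e-04, -1.15608765e-03]), 'joint_efforts': array([-3.40680905e-03, -5.40602589e+01, -1.27150275e+00, -1.58986956e+01,
        9.37947014e-03,  4.38558287e-03, -1.39357923e-05]), 'ee_pos': array([0.17913532, 0.59845796, 0.40395499]), 'ee_rot': array([-4.55078467e-01, -3.10833137e+00,  2.64649339e-03]), 'wrist_force': array([ 0.07880935,  0.13971864, -0.19648544]), 'ft_torque': array([ 0.01062359, -0.02336473,  0.0037516 ]), 'grip_force': 0.0, 'grip_width': 0.0853117807285612}
scene [[453.4, 0.0, 253.3], [0.0, 453.4, 196.9], [0.0, 0.0, 1.0]] [[-0.356, -0.652, 0.67, 1.537], [0.935, -0.245, 0.258, 0.314], [-0.004, 0.718, 0.696, 1.077], [0.0, 0.0, 0.0, 1.0]] dict_keys(['image', 'mtx', 'pose'])
top [[453.7, 0.0, 246.8], [0.0, 453.7, 193.3], [0.0, 0.0, 1.0]] [[-0.004, 0.992, -0.13, 0.428], [-1.0, -0.002, 0.014, -0.039], [0.014, 0.13, 0.991, 1.443], [0.0, 0.0, 0.0, 1.0]] dict_keys(['image', 'mtx', 'pose'])
```

View pics/scene0.png

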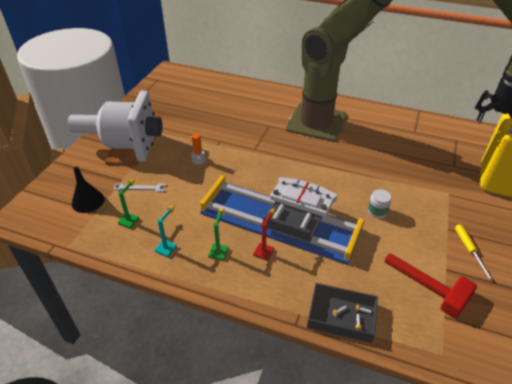

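View pics/top0.png

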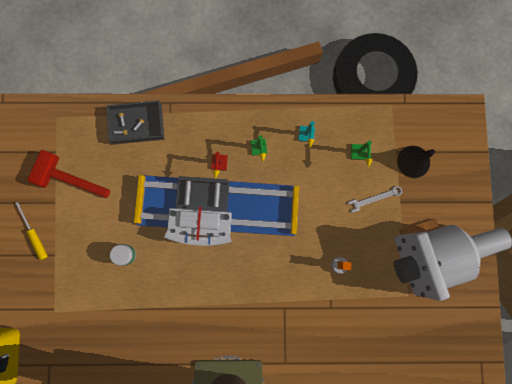

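The scene view shows the red pointer post at about (264,245), with green and turquoise look-alikes at (218,250), (166,245) and (128,218). The orange-handled roller is at (198,150) and the tin at (380,203). In the top view the bench is at (217,205), the stripe at (199,225), the pointer at (218,165), the roller at (342,266) and the tin at (122,255). I'll confirm these in one enlarged crop.

```bash
python3 - <<'E'
import cv2, numpy as np, pickle
a=pickle.load(open("v0.pkl","rb"))
t=a["top"]["image"];s=a["scene"]["image"]
A=cv2.resize(t[145:255,125:305],None,fx=4.4,fy=4.4,interpolation=cv2.INTER_CUBIC) # 792x484
B=cv2.resize(t[245:285,310:370],(165,110),interpolation=cv2.INTER_CUBIC)
cv2.imwrite("pics/c1.png",A)
C=cv2.resize(s[125:265,180:380],None,fx=4,fy=4,interpolation=cv2.INTER_CUBIC)
cv2.imwrite("pics/c2.png",C)
D=cv2.resize(t[245:290,310:370],None,fx=10,fy=10,interpolation=cv2.INTER_CUBIC);cv2.imwrite("pics/c3.png",D)
E
```

```text
(no output)
```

View pics/c1.png

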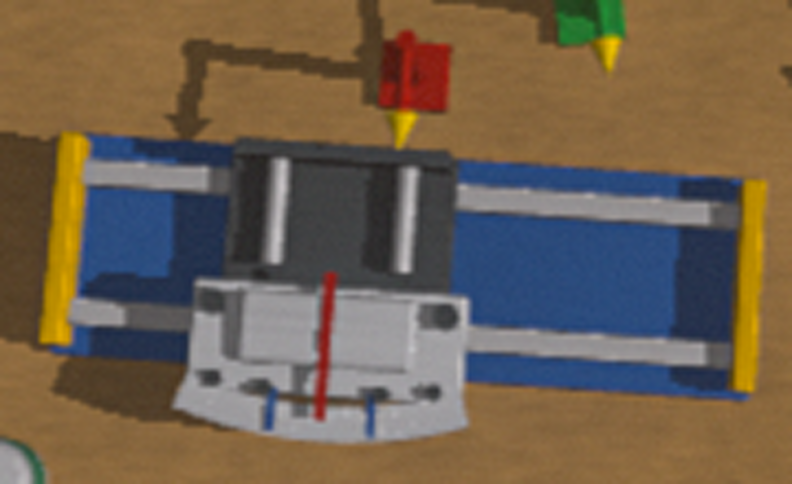

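View pics/c2.png

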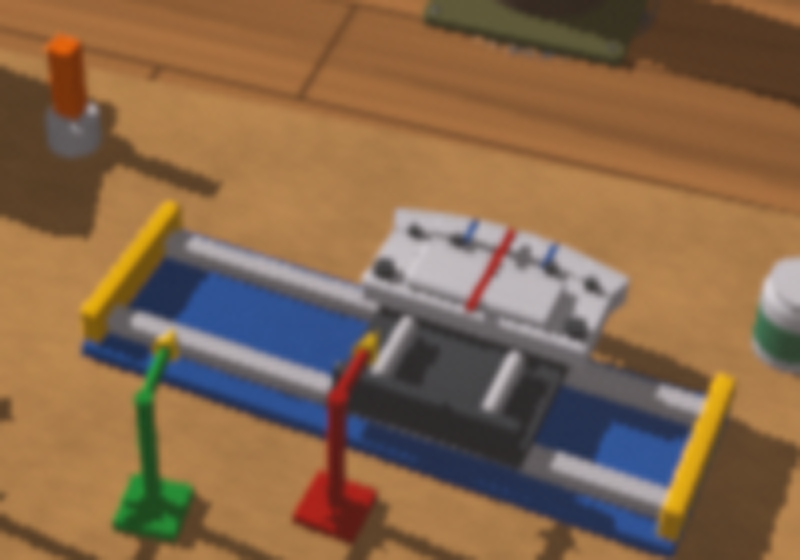

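View pics/c3.png

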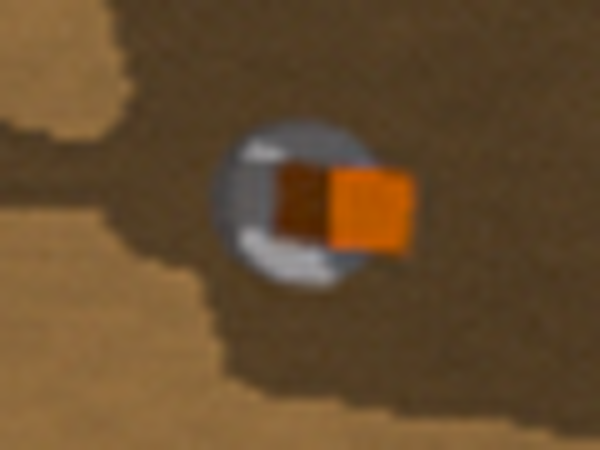

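The crop confirms the target: only one post is red, with its tip at crop (400,147) and scene crop (370,338). The green and turquoise posts are ruled out. The stripe's front end is at crop (320,418) and scene crop (513,231). The roller handle top is at top-view pixel (347,266) and scene pixel (196,135). Next I'll triangulate these.

```bash
cat > h.py <<'E'
import numpy as np, cv2
def P(c):
    T=np.linalg.inv(c["pose"]); return c["mtx"]@np.diag([1,-1,-1])@T[:3]
def tri(c1,p1,c2,p2):
    X=cv2.triangulatePoints(P(c1),P(c2),np.array(p1,float).reshape(2,1),np.array(p2,float).reshape(2,1)); X=(X[:3]/X[3])[:,0]
    pr=lambda c:(lambda q:q[:2]/q[2])(P(c)@np.r_[X,1])
    return X,np.abs(np.r_[pr(c1)-p1,pr(c2)-p2]).max()
def atz(c,p,z):
    d=c["pose"][:3,:3]@np.diag([1,-1,-1])@np.linalg.inv(c["mtx"])@np.r_[p,1]; o=c["pose"][:3,3]
    return o+d*(z-o[2])/d[2]
E
python3 - <<'E'
from h import *; import pickle
a=pickle.load(open("v0.pkl","rb"));t,s=a["top"],a["scene"]
c1=lambda x,y:((x+.5)/4.4+124.5,(y+.5)/4.4+144.5); c2=lambda x,y:((x+.5)/4+179.5,(y+.5)/4+124.5); c3=lambda x,y:((x+.5)/10+309.5,(y+.5)/10+244.5)
for n,p,q in [("ptr",c1(400,147),c2(370,338)),("stripeF",c1(320,418),c2(513,231)),("stripeB",c1(330,273),c2(470,308)),("tickL",c1(268,428),c2(556,243)),("tickR",c1(370,436),c2(477,221)),
 ("toolTop",c3(371,210),c2(65,44)),("LF",c1(53,343),c2(727,378)),("LB",c1(73,133),c2(670,530)),("RF",c1(742,390),c2(172,208)),("RB",c1(757,180),c2(90,312))]:
    X,e=tri(t,p,s,q);print(n,X.round(4),e.round(2), atz(t,p,.0805).round(4))
for n,p,z in [("toolTop",c3(371,210),.111),("h1",c3(330,168),.111),("h2",c3(412,172),.111),("h3",c3(410,255),.111),("h4",c3(330,250),.111),("rollertop",c3(298,200),.03)]: print(n,atz(t,p,z).round(4))
print("tooltop scene",atz(s,c2(65,44),.111).round(4), "tin",atz(t,(122,255),.075).round(3))
E
```

```text
ptr [0.6473 0.0328 0.1217] 0.52 [0.6537 0.0365 0.0805]
stripeF [0.4668 0.0898 0.0927] 0.42 [0.4675 0.0897 0.0805]
stripeB [0.5647 0.0837 0.094 ] 0.31 [0.5663 0.0839 0.0805]
tickL [0.4606 0.125  0.0855] 0.26 [0.4609 0.1248 0.0805]
tickR [0.4549 0.0568 0.083 ] 0.4 [0.4553 0.0558 0.0805]
toolTop [ 0.3897 -0.346   0.1121] 0.48 [ 0.3893 -0.3547  0.0805]
LF [0.5209 0.281  0.0456] 0.46 [0.5189 0.2716 0.0805]
LB [0.672  0.2726 0.0324] 0.02 [0.6637 0.2619 0.0805]
RF [ 0.4873 -0.2017  0.0433] 0.06 [ 0.4856 -0.1972  0.0805]
RB [ 0.6338 -0.2116  0.0509] 0.7 [ 0.6303 -0.21    0.0805]
toolTop [ 0.3902 -0.3477  0.111 ]
h1 [ 0.4023 -0.3361  0.111 ]
h2 [ 0.4011 -0.36    0.111 ]
h3 [ 0.3772 -0.3586  0.111 ]
h4 [ 0.3788 -0.3353  0.111 ]
rollertop [ 0.391  -0.3439  0.03  ]
tooltop scene [ 0.3882 -0.3452  0.111 ] tin [0.423 0.314 0.075]
```

```bash
cat >> h.py <<'E'
from scipy.spatial.transform import Rotation as Rn
def plan(p,R,way,step=.085,st=np.deg2rad(20)):
    """calls (3 rows each, same pose) along waypoints (pos, R)"""
    out=[]
    for q,Q in way:
        while True:
            d=R.inv().apply(q-p); w=(R.inv()*Q).as_rotvec()
            f=max(1,np.abs(d).max()/.08,np.linalg.norm(d)/.14,np.linalg.norm(w)/st)
            r=np.r_[d/.08/f,w/(np.pi/4)/f].round(2); out.append(r.tolist())
            p=p+R.apply(r[:3]*.08); R=R*Rn.from_rotvec(r[3:]*np.pi/4)
            if f<=1: break
    return out,p,R
th=-.070
ex=np.array([np.cos(th),np.sin(th),0]); ey=np.array([-np.sin(th),np.cos(th),0])
Rg=Rn.from_matrix(np.c_[ey,ex,[0,0,-1]])
E
python3 - <<'E'
from h import *
R0=Rn.from_rotvec([-.4551,-3.1083,.0026])
A=lambda *v:np.array(v)
o,p,R=plan(A(.179,.599,.405),R0,[(A(.40,.36,.405),Rn.from_rotvec(np.array([0,0,-.6]))*R0),(A(.50,.06,.405),Rg),(A(.389,-.346,.405),Rg)])
for r in o: print(r)
print(p,(R.inv()*Rg).as_rotvec())
E
```

```text
[-1.0, -0.59, 0.0, 0.0, 0.0, 0.22]
[-1.0, -0.38, 0.0, 0.0, 0.0, 0.2]
[-1.0, -0.21, 0.0, 0.0, 0.0, 0.19]
[-0.82, -0.04, 0.0, 0.0, 0.0, 0.15]
[-1.0, -0.38, 0.0, -0.0, 0.0, 0.26]
[-1.0, -0.16, 0.0, -0.0, 0.0, 0.25]
[-1.0, 0.04, 0.0, -0.0, 0.0, 0.24]
[-0.84, 0.2, 0.01, -0.0, 0.0, 0.21]
[-1.0, -0.2, 0.0, -0.0, 0.0, -0.0]
[-1.0, -0.2, 0.0, -0.0, 0.0, -0.0]
[-1.0, -0.2, 0.0, -0.0, 0.0, -0.0]
[-1.0, -0.2, 0.0, -0.0, 0.0, -0.0]
[-1.0, -0.2, 0.01, -0.0, 0.0, -0.0]
[-0.16, -0.03, -0.0, -0.0, 0.0, -0.0]
[ 0.38889209 -0.34566578  0.40484462] [-0.00027517  0.00163929 -0.00085142]
```

Call:
{"method": "carry_out", "body": {"commands": [[-1,-0.59,0,0,0,0.22],[-1,-0.59,0,0,0,0.22]], "fingers": -1}}

```text
t: 0.3
ee_pos: [0.2424, 0.5298, 0.4041]
ee_rot: [0.724, 3.057, -0.002]
wrist_force: [1.0, -0.4, -0.5]
grip_width: 0.0857
grip_force: 0.0
```

Call:
{"method": "carry_out", "body": {"commands": [[-1,-0.38,0,0,0,0.2],[-1,-0.38,0,0,0,0.2]]}}

```text
t: 0.5
ee_pos: [0.3025, 0.4647, 0.4044]
ee_rot: [0.968, 2.987, -0.003]
wrist_force: [0.6, 0.2, -0.9]
grip_width: 0.0858
grip_force: 0.0
```

Call:
{"method": "carry_out", "body": {"commands": [[-1,-0.21,0,0,0,0.19],[-1,-0.21,0,0,0,0.19]]}}

```text
t: 0.7
ee_pos: [0.3579, 0.4042, 0.4044]
ee_rot: [1.189, 2.906, -0.003]
wrist_force: [0.1, 0.4, -0.4]
grip_width: 0.0856
grip_force: 0.0
```

Call:
{"method": "carry_out", "body": {"commands": [[-0.82,-0.04,0,0,0,0.15],[-0.82,-0.04,0,0,0,0.15]]}}

```text
t: 0.9
ee_pos: [0.4041, 0.3546, 0.4044]
ee_rot: [1.362, 2.827, -0.004]
wrist_force: [0.0, 0.9, 0.4]
grip_width: 0.0852
grip_force: 0.0
```

Call:
{"method": "carry_out", "body": {"commands": [[-1,-0.38,0,0,0,0.26],[-1,-0.38,0,0,0,0.26]]}}

```text
t: 1.1
ee_pos: [0.4281, 0.2757, 0.4043]
ee_rot: [1.638, 2.68, -0.002]
wrist_force: [1.8, -0.5, 0.3]
grip_width: 0.0854
grip_force: 0.0
```

Call:
{"method": "carry_out", "body": {"commands": [[-1,-0.16,0,0,0,0.25],[-1,-0.16,0,0,0,0.25]]}}

```text
t: 1.3
ee_pos: [0.4535, 0.1977, 0.4045]
ee_rot: [1.895, 2.504, -0.003]
wrist_force: [0.9, 1.0, -0.0]
grip_width: 0.0859
grip_force: 0.0
```

Call:
{"method": "carry_out", "body": {"commands": [[-1,0.04,0,0,0,0.24],[-1,0.04,0,0,0,0.24]]}}

```text
t: 1.5
ee_pos: [0.4788, 0.1218, 0.4046]
ee_rot: [2.122, 2.315, -0.002]
wrist_force: [-0.1, -0.1, 1.2]
grip_width: 0.0856
grip_force: 0.0
```

Call:
{"method": "carry_out", "body": {"commands": [[-0.84,0.2,0.01,0,0,0.21],[-0.84,0.2,0.01,0,0,0.21]]}}

```text
t: 1.7
ee_pos: [0.5013, 0.0551, 0.4038]
ee_rot: [2.307, 2.128, -0.003]
wrist_force: [0.1, 0.3, -0.3]
grip_width: 0.0855
grip_force: 0.0
```

Call:
{"method": "carry_out", "body": {"commands": [[-1,-0.2,0,0,0,0],[-1,-0.2,0,0,0,0]]}}

```text
t: 1.9
ee_pos: [0.478, -0.0215, 0.4035]
ee_rot: [2.301, 2.139, -0.003]
wrist_force: [0.4, -0.6, -0.9]
grip_width: 0.0854
grip_force: 0.0
```

Call:
{"method": "carry_out", "body": {"commands": [[-1,-0.2,0,0,0,0],[-1,-0.2,0,0,0,0]]}}

```text
t: 2.1
ee_pos: [0.4558, -0.1004, 0.4037]
ee_rot: [-2.302, -2.138, 0.003]
wrist_force: [-0.7, 0.0, -0.3]
grip_width: 0.0852
grip_force: 0.0
```

Call:
{"method": "carry_out", "body": {"commands": [[-1,-0.2,0,0,0,0],[-1,-0.2,0,0,0,0]]}}

```text
t: 2.3
ee_pos: [0.4341, -0.179, 0.4037]
ee_rot: [2.302, 2.138, -0.002]
wrist_force: [1.1, -1.1, 0.1]
grip_width: 0.0851
grip_force: 0.0
```

Call:
{"method": "carry_out", "body": {"commands": [[-1,-0.2,0,0,0,0],[-1,-0.2,0,0,0,0],[-1,-0.2,0,0,0,0]]}}

```text
t: 2.6
ee_pos: [0.4117, -0.2596, 0.4038]
ee_rot: [2.307, 2.13, -0.004]
wrist_force: [0.5, -0.5, 0.5]
grip_width: 0.0857
grip_force: 0.0
```

Call:
{"method": "carry_out", "body": {"commands": [[-1,-0.2,0,0,0,0],[-1,-0.2,0,0,0,0],[-1,-0.2,0,0,0,0]]}}

```text
t: 2.9
ee_pos: [0.3905, -0.3372, 0.4038]
ee_rot: [2.305, 2.132, -0.004]
wrist_force: [-0.2, 0.0, 0.5]
grip_width: 0.0856
grip_force: 0.0
```

```bash
python3 - <<'E'
from rig import ctrl
import cv2, numpy as np, pickle
from h import *
c=ctrl.read_camera("wrist");s=ctrl.get_state()
pickle.dump((c,s),open("w1.pkl","wb"))
cv2.imwrite("pics/w1.png",c["image"]);print(s["ee_pos"],s["joint_positions"].round(2))
h=cv2.cvtColor(c["image"],cv2.COLOR_BGR2HSV);m=cv2.inRange(h,(5,170,120),(18,255,255))
n,l,st,ce=cv2.connectedComponentsWithStats(m)
for i in np.argsort(-st[1:,4])[:3]+1: print(st[i],ce[i],atz(c,ce[i],.111))
E
```

```text
[ 0.39160518 -0.33460207  0.40357478] [ 0.58  0.55  0.05  1.9  -0.04  0.69  0.59]
[247 166  24  37 758] [258.64379947 185.77836412] [ 0.39056503 -0.34063688  0.111     ]
```

View pics/w1.png

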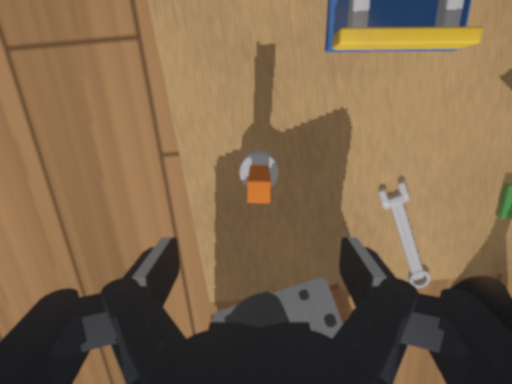

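The wrist view shows the handle top at (259,191) and the roller top ring at about (259,172). The handle faces line up with the gripper axes. The bench end block is level in the image, so the tool yaw matches the bench.

```bash
python3 - <<'E'
from h import *; import pickle
c,s=pickle.load(open("w1.pkl","rb"));a=pickle.load(open("v0.pkl","rb"))
print(atz(c,(259,191),.111),atz(c,(259,171),.03),c["pose"][:3,3], s["ee_pos"])
print(tri(a["scene"],((65+.5)/4+179.5,(44.5)/4+124.5),c,(259,191)), tri(a["top"],((371.5)/10+309.5,(210.5)/10+244.5),c,(259,191)))
g=np.array([.3905,-.3455,.227])
print((Rn.from_rotvec(s["ee_rot"]).inv().apply(g-s["ee_pos"])/.08).round(3))
E
```

```text
[ 0.39049897 -0.34608282  0.111     ] [ 0.39059452 -0.34501971  0.03      ] [ 0.39685443 -0.26319634  0.3724674 ] [ 0.39160518 -0.33460207  0.40357478]
(array([ 0.39023485, -0.34443727,  0.11272794]), np.float64(1.0308913283033974)) (array([ 0.38978364, -0.35191658,  0.09264888]), np.float64(0.25023754530576525))
[-1.360e-01 -2.000e-03  2.207e+00]
```

Call:
{"method": "carry_out", "body": {"commands": [[-0.145,0,0.4,0,0,0],[-0.145,0,1,0,0,0]]}}

```text
t: 3.15
ee_pos: [0.3933, -0.3452, 0.3251]
ee_rot: [2.292, 2.137, 0.003]
wrist_force: [0.4, -0.5, 0.1]
grip_width: 0.0853
grip_force: 0.0
```

Call:
{"method": "carry_out", "body": {"commands": [[0,0,0.5,0,0,0],[0,0,1,0,0,0]]}}

```text
t: 3.35
ee_pos: [0.3925, -0.3427, 0.2424]
ee_rot: [-2.295, -2.144, -0.003]
wrist_force: [-0.1, 0.0, -0.6]
grip_width: 0.0857
grip_force: 0.0
```

Call:
{"method": "carry_out", "body": {"commands": [[0,0,0.2,0,0,0],[0,0,0.2,0,0,0],[0,0,0.2,0,0,0]]}}

```text
t: 3.65
ee_pos: [0.3924, -0.3437, 0.2281]
ee_rot: [-2.296, -2.143, -0.001]
wrist_force: [0.6, 0.0, 0.1]
grip_width: 0.0852
grip_force: 0.0
```

Call:
{"method": "carry_out", "body": {"commands": [[0,0,0,0,0,0],[0,0,0,0,0,0],[0,0,0,0,0,0],[0,0,0,0,0,0],[0,0,0,0,0,0],[0,0,0,0,0,0],[0,0,0,0,0,0],[0,0,0,0,0,0]], "fingers": 1, "newtons": 100}}

```text
t: 4.45
ee_pos: [0.3914, -0.345, 0.2283]
ee_rot: [2.299, 2.141, -0.0]
wrist_force: [-1.5, -0.0, 5.8]
grip_width: 0.0227
grip_force: 97.4
```

Call:
{"method": "carry_out", "body": {"commands": [[0,0,0,0,0,0],[0,0,0,0,0,0],[0,0,0,0,0,0],[0,0,0,0,0,0]]}}

```text
t: 4.85
ee_pos: [0.3915, -0.345, 0.2283]
ee_rot: [2.299, 2.141, 0.0]
wrist_force: [-1.8, -0.1, 6.4]
grip_width: 0.0228
grip_force: 97.4
```

Call:
{"method": "carry_out", "body": {"commands": [[0,0,-0.2,0,0,0],[0,0,-0.655,0,0,0],[0,0,-0.655,0,0,0]]}}

```text
t: 5.15
ee_pos: [0.3924, -0.3457, 0.2831]
ee_rot: [2.295, 2.137, 0.001]
wrist_force: [0.4, -0.9, -3.0]
grip_width: 0.0224
grip_force: 98.9
```

Call:
{"method": "carry_out", "body": {"commands": [[0.5,-0.035,0,0,0,0],[1,-0.07,0,0,0,0]]}}

```text
t: 5.35
ee_pos: [0.3913, -0.2646, 0.2798]
ee_rot: [2.301, 2.137, -0.0]
wrist_force: [0.6, 1.5, -3.9]
grip_width: 0.023
grip_force: 98.6
```

Call:
{"method": "carry_out", "body": {"commands": [[0.5,-0.035,0,0,0,0],[1,-0.07,0,0,0,0]]}}

```text
t: 5.55
ee_pos: [0.3914, -0.183, 0.2796]
ee_rot: [-2.299, -2.14, 0.0]
wrist_force: [1.0, 0.0, -3.1]
grip_width: 0.023
grip_force: 98.6
```

Call:
{"method": "carry_out", "body": {"commands": [[0.5,-0.035,0,0,0,0],[1,-0.07,0,0,0,0]]}}

```text
t: 5.75
ee_pos: [0.3916, -0.1028, 0.2797]
ee_rot: [-2.299, -2.141, 0.001]
wrist_force: [1.0, 0.5, -2.0]
grip_width: 0.0232
grip_force: 98.6
```

Call:
{"method": "carry_out", "body": {"commands": [[0.5,-0.035,0,0,0,0],[1,-0.07,0,0,0,0]]}}

```text
t: 5.95
ee_pos: [0.3917, -0.0225, 0.2796]
ee_rot: [-2.299, -2.141, 0.001]
wrist_force: [0.8, 1.3, -2.8]
grip_width: 0.0231
grip_force: 98.6
```

Call:
{"method": "carry_out", "body": {"commands": [[0.5,-0.035,0,0,0,0],[1,-0.07,0,0,0,0]]}}

```text
t: 6.15
ee_pos: [0.3917, 0.0577, 0.2796]
ee_rot: [-2.299, -2.141, 0.001]
wrist_force: [0.6, 0.1, -3.0]
grip_width: 0.0233
grip_force: 98.6
```

Call:
{"method": "carry_out", "body": {"commands": [[0.25,-0.015,0,0,0,0],[0.49,-0.03,0,0,0,0],[0.49,-0.03,0,0,0,0],[0.49,-0.03,0,0,0,0],[0.49,-0.03,0,0,0,0]]}}

```text
t: 6.65
ee_pos: [0.3922, 0.0944, 0.28]
ee_rot: [2.3, 2.139, -0.002]
wrist_force: [0.9, -0.6, -2.2]
grip_width: 0.0231
grip_force: 98.5
```

```bash
python3 - <<'E'
from rig import ctrl
import cv2, numpy as np, pickle
a={n:ctrl.read_camera(n) for n in("scene","top")};a["s"]=ctrl.get_state()
pickle.dump(a,open("v1.pkl","wb"))
A=cv2.resize(a["scene"]["image"][130:240,180:380],(800,440),interpolation=cv2.INTER_CUBIC)
B=cv2.resize(a["top"]["image"][165:275,125:305],(262,160))
im=np.zeros((600,800,3),np.uint8);im[:440]=A;im[440:,:262]=B
cv2.imwrite("pics/v1.png",im);print(a["s"])
E
```

```text
{'t': 6.75, 'joint_positions': array([-0.40720417,  0.69281089,  0.0912565 ,  2.33057998, -0.44708092,
        0.13389102,  0.03379977]), 'qvel': array([ 0.00023468, -0.00245455, -0.00384752, -0.00232804, -0.00014276,
        0.00235941, -0.00114888]), 'joint_efforts': array([-2.43056696e-01, -4.14139259e+01,  2.16290295e+00, -2.56678708e+00,
        2.90788106e-03,  4.29040374e-03,  1.96517278e-03]), 'ee_pos': array([0.3922678 , 0.09432296, 0.28016293]), 'ee_rot': array([ 2.30078499e+00,  2.13885519e+00, -1.19462641e-03]), 'wrist_force': array([ 0.44057119, -0.16948651, -2.21794421]), 'ft_torque': array([-0.04482694,  0.0501131 , -0.05104982]), 'grip_force': 98.48444938659668, 'grip_width': 0.02295874897796563}
```

View pics/v1.png

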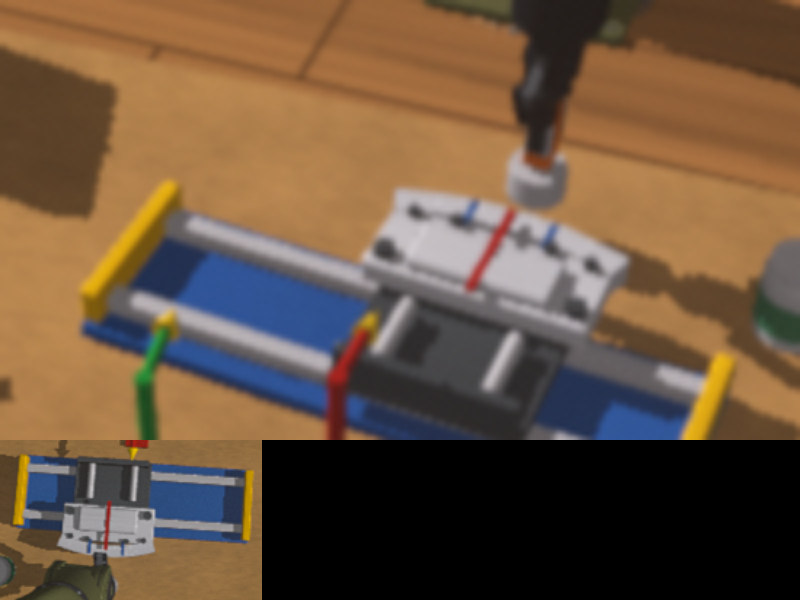

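The crop shows the roller held upright in front of the cover, at about (537,180) beside the stripe at (513,215), and the carriage hasn't moved. Next is a stripe tracker using the top camera.

```bash
cat > st.py <<'E'
from h import *
C=np.array([.5785,.0351,0])
def track(c):
    h=cv2.cvtColor(c["image"],cv2.COLOR_BGR2HSV).astype(int)
    m=((h[...,0]<8)|(h[...,0]>172))&(h[...,1]>120)&(h[...,2]>60)
    v,u=np.nonzero(m); 
    d=(c["pose"][:3,:3]@np.diag([1,-1,-1])@np.linalg.inv(c["mtx"])@np.c_[u,v,np.ones(len(u))].T).T; o=c["pose"][:3,3]
    X=o+d*((.093-o[2])/d[:,2])[:,None]-C; x,y=X@ex,X@ey
    k=(x<.045)&(x>-.14)&(abs(y)<.17); x,y=x[k],y[k]
    k=abs(y-np.median(y))<.012; x,y=x[k],y[k]
    n=len(x); back=x.max()
    w=x>back-.07
    return np.median(y), y[w].mean(), back, x.min(), n
def bench(p): p=np.asarray(p)-C; return p@ex,p@ey
if __name__=="__main__":
    import pickle
    for f in("v0.pkl","v1.pkl"):
        a=pickle.load(open(f,"rb"));print(np.round(track(a["top"]),4),np.round(track(a["scene"]),4))
    print(bench(a["s"]["ee_pos"]),bench([.6473,.0328,.12]))
E
python3 st.py
```

```text
[ 4.640e-02  4.630e-02 -1.750e-02 -1.131e-01  7.400e+01] [ 4.720e-02  4.720e-02 -2.090e-02 -1.159e-01  3.900e+01]
[ 4.640e-02  4.630e-02 -1.750e-02 -1.131e-01  7.600e+01] [ 4.720e-02  4.720e-02 -2.090e-02 -1.159e-01  3.900e+01]
(np.float64(-0.1899183439553152), np.float64(0.046052309224958565)) (np.float64(0.06879237736630194), np.float64(0.002517700596239713))
```

Call:
{"method": "carry_out", "body": {"commands": [[0,0.3,0,0,0,0],[0,0.5,0,0,0,0],[0,0.6,0,0,0,0],[0,0.7,0,0,0,0],[0,0.77,0,0,0,0],[0,0.8,0,0,0,0],[0,0.8,0,0,0,0]]}}

```text
t: 7.45
ee_pos: [0.4552, 0.0907, 0.28]
ee_rot: [-2.297, -2.14, 0.003]
wrist_force: [-5.4, 0.6, -0.7]
grip_width: 0.0228
grip_force: 99.5
```

```bash
cat > look.py <<'E'
from st import *; from rig import ctrl; import pickle,json,os,sys
s0=ctrl.get_state(); c=ctrl.read_camera("top"); s=ctrl.get_state()
r=lambda v:np.round(v,4)
x,y=bench(s["ee_pos"]); T=track(c)
# sub-pixel cover push: template of the cover's rear block against the unpushed picture
g0=cv2.cvtColor(pickle.load(open("v0.pkl","rb"))["top"]["image"],cv2.COLOR_BGR2GRAY); g1=cv2.cvtColor(c["image"],cv2.COLOR_BGR2GRAY)
R=cv2.matchTemplate(cv2.resize(g1,None,fx=6,fy=6,interpolation=cv2.INTER_CUBIC)[800:1500,600:2000],cv2.resize(g0[207:229,176:226],None,fx=6,fy=6,interpolation=cv2.INTER_CUBIC),cv2.TM_CCOEFF_NORMED)
_,q,_,l=cv2.minMaxLoc(R); p1=atz(c,((l[0]+600)/6+25,(l[1]+800)/6+11),.09); p0=atz(c,(201,218),.09)
dx,dy=(p1-p0)@ex,(p1-p0)@ey
cy=.5*(T[1]+.0465+dy)
L=json.load(open("log.json")) if os.path.exists("log.json") else []
L.append([s0["t"],s["t"],cy,dx,y]); json.dump(L,open("log.json","w"))
print("t",s0["t"],s["t"],"stripe",r(T[1]),"tmpl cy",r(.0465+dy),"push",r(dx),"stripe push",r(T[2]+.0175),"q",r(q))
print("roller x,y",r(x),r(y),"u",r(y-cy),"F",r(s["wrist_force"]@ex),r(s["wrist_force"]@ey),"z",r(s["ee_pos"][2]))
E
python3 look.py
```

```text
t 7.45 7.5 stripe 0.0469 tmpl cy 0.0467 push 0.027 stripe push 0.027 q 0.9059
roller x,y -0.1271 0.0469 u 0.0002 F -5.6034 0.5519 z 0.28
```

```bash
cat > sim.py <<'E'
import numpy as np
def sim(cy,v,r0,rows,push0=.027,m=6.,lag=.03,dt=.002):
    """rows: absolute roller y'; returns per-row table t,cy,v,u,push"""
    out=[];cmd=r0;r=r0;t=0
    for tgt in rows:
        step=np.clip(tgt-cmd,-.05,.05)
        for i in range(int(.1/dt)):
            c=cmd+step*(i+1)*dt/.1; r+=(c-r)*dt/lag
            u=r-cy; push=push0-(.325-np.sqrt(.325**2-u*u)); F=200*push
            uf=np.round(u/.013)*.013   # flats of 12 mm on 300 mm -> 13 mm at 325
            f=-F*uf/.325-1*v
            f=f-.1*np.sign(v) if abs(v)>1e-4 else np.sign(f)*max(0,abs(f)-.1)
            v+=f/m*dt; cy+=v*dt; t+=dt
        cmd+=step; out.append((round(t,2),cy,v,u,push))
    return np.array(out)
E
python3 - <<'E'
from sim import *
r0=.0469
rows=[r0]*2+[r0+.022,r0+.044]+[r0+.043,r0+.042,r0+.040,r0+.036,r0+.031]
b=rows[-1]
rows+=[b-.045,b-.085]+[b-.098,b-.103,b-.107,b-.110,b-.112,b-.113]
for m in(4.8,6,7.3):
    o=sim(.0468,0,r0,rows,m=m);print(m);print((np.c_[o[:,0],o[:,1:]*1000,1000*(np.array(rows)-r0)]).round(1)[1::1])
E
```

```text
4.8
[[  0.2  46.8   0.    0.1  27.    0. ]
 [  0.3  46.8  -1.1  16.2  26.6  22. ]
 [  0.4  46.4  -8.   38.4  24.7  44. ]
 [  0.5  45.1 -17.7  44.9  23.9  43. ]
 [  0.6  42.8 -29.2  46.4  23.7  42. ]
 [  0.7  39.2 -42.1  48.2  23.4  40. ]
 [  0.8  34.3 -54.5  49.6  23.2  36. ]
 [  0.9  28.3 -66.6  50.9  23.   31. ]
 [  1.   21.1 -75.4  23.9  26.1 -14. ]
 [  1.1  13.5 -74.1  -9.5  26.9 -54. ]
 [  1.2   6.5 -64.3 -22.9  26.2 -67. ]
 [  1.3   0.7 -52.3 -24.5  26.1 -72. ]
 [  1.4  -3.9 -40.5 -24.1  26.1 -76. ]
 [  1.5  -7.4 -29.  -23.9  26.1 -79. ]
 [  1.6  -9.7 -17.7 -23.9  26.1 -81. ]
 [  1.7 -10.9  -6.7 -23.9  26.1 -82. ]]
6
[[  0.2  46.8   0.    0.1  27.    0. ]
 [  0.3  46.8  -0.9  16.2  26.6  22. ]
 [  0.4  46.5  -6.4  38.3  24.7  44. ]
 [  0.5  45.4 -14.3  44.5  23.9  43. ]
 [  0.6  43.6 -22.   45.5  23.8  42. ]
 [  0.7  40.9 -32.5  46.5  23.7  40. ]
 [  0.8  37.1 -42.8  46.8  23.6  36. ]
 [  0.9  32.3 -52.9  46.9  23.6  31. ]
 [  1.   26.6 -59.2  18.4  26.5 -14. ]
 [  1.1  20.7 -56.7 -16.7  26.6 -54. ]
 [  1.2  15.5 -47.5 -31.8  25.4 -67. ]
 [  1.3  11.4 -35.3 -35.1  25.1 -72. ]
 [  1.4   8.5 -23.2 -36.5  24.9 -76. ]
 [  1.5   6.8 -11.3 -38.1  24.8 -79. ]
 [  1.6   6.2   0.2 -39.8  24.6 -81. ]
 [  1.7   6.7   8.3 -41.5  24.3 -82. ]]
7.3
[[  0.2  46.8   0.    0.1  27.    0. ]
 [  0.3  46.8  -0.7  16.2  26.6  22. ]
 [  0.4  46.5  -5.3  38.2  24.7  44. ]
 [  0.5  45.7 -11.8  44.3  24.   43. ]
 [  0.6  44.2 -18.1  45.   23.9  42. ]
 [  0.7  42.  -24.2  45.4  23.8  40. ]
 [  0.8  39.3 -30.3  44.6  23.9  36. ]
 [  0.9  36.  -36.4  43.3  24.1  31. ]
 [  1.   32.  -40.8  13.   26.7 -14. ]
 [  1.1  28.  -37.5 -24.   26.1 -54. ]
 [  1.2  24.7 -28.4 -41.   24.4 -67. ]
 [  1.3  22.4 -18.4 -46.   23.7 -72. ]
 [  1.4  21.2  -6.5 -49.1  23.3 -76. ]
 [  1.5  21.1   3.8 -52.3  22.8 -79. ]
 [  1.6  21.9  12.1 -55.4  22.2 -81. ]
 [  1.7  23.5  20.2 -58.3  21.7 -82. ]]
```

Call:
{"method": "carry_out", "body": {"commands": [[0,0,0,0,0,0],[0,0,0,0,0,0],[0,0,0,0,0,0],[0,0,0,0,0,0],[0,0,0,0,0,0],[0.28,0,0,0,0,0],[0.55,0,0,0,0,0],[0.54,0,0,0,0,0]]}}

```text
t: 8.3
ee_pos: [0.4583, 0.138, 0.2799]
ee_rot: [-2.289, -2.146, -0.001]
wrist_force: [-4.6, 1.7, -2.7]
grip_width: 0.0231
grip_force: 99.7
```

```bash
python3 look.py
```

```text
t 8.3 8.35 stripe 0.047 tmpl cy 0.0464 push 0.024 stripe push 0.024 q 0.8764
roller x,y -0.1271 0.0925 u 0.0458 F -5.7459 0.225 z 0.2799
```

Call:
{"method": "carry_out", "body": {"commands": [[-0.01,0,0,0,0,0],[-0.03,0,0,0,0,0],[-0.07,0,0,0,0,0]]}}

```text
t: 8.65
ee_pos: [0.458, 0.1284, 0.2799]
ee_rot: [-2.297, -2.141, 0.002]
wrist_force: [-5.0, 0.2, -5.8]
grip_width: 0.023
grip_force: 99.2
```

```bash
python3 look.py
```

```text
t 8.65 8.7 stripe 0.0364 tmpl cy 0.036 push 0.0247 stripe push 0.0248 q 0.8727
roller x,y -0.1266 0.0837 u 0.0475 F -5.5855 -0.2317 z 0.28
```

```bash
python3 - <<'E'
from sim import *
r0=.0845
rows=r0+np.array([-.048,-.096,-.110,-.114,-.116,-.117,-.115,-.080,-.080])
for m,v in((6,-.052),(6,-.06),(6,-.044)):
    o=sim(.0337,v,r0,rows,m=m);print(m);print((np.c_[o[:,0],o[:,1:]*1000,1000*(rows-r0)]).round(1))
E
```

```text
6
[[ 1.00e-01  2.81e+01 -5.92e+01  2.13e+01  2.63e+01 -4.80e+01]
 [ 2.00e-01  2.22e+01 -5.65e+01 -2.04e+01  2.64e+01 -9.60e+01]
 [ 3.00e-01  1.71e+01 -4.56e+01 -3.84e+01  2.47e+01 -1.10e+02]
 [ 4.00e-01  1.31e+01 -3.34e+01 -4.15e+01  2.43e+01 -1.14e+02]
 [ 5.00e-01  1.04e+01 -2.16e+01 -4.14e+01  2.44e+01 -1.16e+02]
 [ 6.00e-01  8.80e+00 -9.90e+00 -4.11e+01  2.44e+01 -1.17e+02]
 [ 7.00e-01  8.40e+00  1.20e+00 -3.95e+01  2.46e+01 -1.15e+02]
 [ 8.00e-01  8.90e+00  7.00e+00 -1.39e+01  2.67e+01 -8.00e+01]
 [ 9.00e-01  9.60e+00  6.90e+00 -5.40e+00  2.70e+01 -8.00e+01]]
6
[[ 1.00e-01  2.73e+01 -6.72e+01  2.21e+01  2.62e+01 -4.80e+01]
 [ 2.00e-01  2.06e+01 -6.49e+01 -1.88e+01  2.65e+01 -9.60e+01]
 [ 3.00e-01  1.46e+01 -5.42e+01 -3.60e+01  2.50e+01 -1.10e+02]
 [ 4.00e-01  9.80e+00 -4.18e+01 -3.82e+01  2.47e+01 -1.14e+02]
 [ 5.00e-01  6.30e+00 -2.97e+01 -3.72e+01  2.49e+01 -1.16e+02]
 [ 6.00e-01  3.90e+00 -1.76e+01 -3.62e+01  2.50e+01 -1.17e+02]
 [ 7.00e-01  2.80e+00 -5.70e+00 -3.38e+01  2.52e+01 -1.15e+02]
 [ 8.00e-01  2.60e+00  7.00e-01 -7.60e+00  2.69e+01 -8.00e+01]
 [ 9.00e-01  2.60e+00  1.00e-01  1.60e+00  2.70e+01 -8.00e+01]]
6
[[ 1.00e-01  2.89e+01 -5.13e+01  2.05e+01  2.64e+01 -4.80e+01]
 [ 2.00e-01  2.38e+01 -4.85e+01 -2.20e+01  2.63e+01 -9.60e+01]
 [ 3.00e-01  1.95e+01 -3.73e+01 -4.08e+01  2.44e+01 -1.10e+02]
 [ 4.00e-01  1.64e+01 -2.55e+01 -4.47e+01  2.39e+01 -1.14e+02]
 [ 5.00e-01  1.44e+01 -1.39e+01 -4.53e+01  2.38e+01 -1.16e+02]
 [ 6.00e-01  1.37e+01 -6.00e-01 -4.59e+01  2.37e+01 -1.17e+02]
 [ 7.00e-01  1.41e+01  9.30e+00 -4.52e+01  2.38e+01 -1.15e+02]
 [ 8.00e-01  1.55e+01  1.61e+01 -2.04e+01  2.64e+01 -8.00e+01]
 [ 9.00e-01  1.72e+01  1.78e+01 -1.29e+01  2.67e+01 -8.00e+01]]
```

Call:
{"method": "carry_out", "body": {"commands": [[-0.6,0,0,0,0,0]]}}

```text
t: 8.8
ee_pos: [0.4552, 0.0872, 0.2797]
ee_rot: [-2.28, -2.154, -0.006]
wrist_force: [-1.2, -0.3, -4.1]
grip_width: 0.0231
grip_force: 99.5
```

Call:
{"method": "carry_out", "body": {"commands": [[-0.6,0,0,0,0,0],[-0.78,0,0,0,0,0]]}}

```text
t: 9.0
ee_pos: [0.4496, 0.0121, 0.2804]
ee_rot: [2.307, 2.13, -0.007]
wrist_force: [-5.9, -0.2, -0.5]
grip_width: 0.0232
grip_force: 99.8
```

```bash
python3 look.py
```

```text
t 9.0 9.05 stripe 0.0145 tmpl cy 0.015 push 0.0241 stripe push 0.0232 q 0.8864
roller x,y -0.1271 -0.0329 u -0.0476 F -6.1469 -3.0499 z 0.2804
```

Call:
{"method": "carry_out", "body": {"commands": [[-0.08,0,0,0,0,0],[-0.13,0,0,0,0,0],[-0.16,0,0,0,0,0]]}}

```text
t: 9.35
ee_pos: [0.4496, 0.0043, 0.2803]
ee_rot: [2.301, 2.139, -0.002]
wrist_force: [-5.3, -1.2, -1.2]
grip_width: 0.0231
grip_force: 99.9
```

```bash
python3 look.py
```

```text
t 9.35 9.4 stripe 0.0055 tmpl cy 0.0056 push 0.0253 stripe push 0.0268 q 0.8836
roller x,y -0.1264 -0.04 u -0.0456 F -4.5378 -0.6575 z 0.2804
```

Call:
{"method": "carry_out", "body": {"commands": [[0,0,0,0,0,0],[0.6,0,0,0,0,0],[0.72,0,0,0,0,0],[0.7,0,0,0,0,0]]}}

```text
t: 9.8
ee_pos: [0.4537, 0.0643, 0.28]
ee_rot: [-2.291, -2.146, -0.001]
wrist_force: [-4.9, -0.2, -3.6]
grip_width: 0.0226
grip_force: 99.3
```

```bash
python3 look.py; python3 look.py
```

```text
t 9.8 9.85 stripe 0.0149 tmpl cy 0.0148 push 0.0282 stripe push 0.0292 q 0.8961
roller x,y -0.1267 0.0187 u 0.0039 F -5.3447 -0.2545 z 0.28
t 9.85 9.9 stripe 0.0164 tmpl cy 0.0162 push 0.0276 stripe push 0.029 q 0.9068
roller x,y -0.1268 0.018 u 0.0017 F -5.7642 -0.8915 z 0.28
```

```bash
python3 - <<'E'
from sim import *
r0=.0177
rows=r0+np.array([.033,.035,.036,.036,.034,.030,.026])
for v in(.022,.028,.034):
    o=sim(.0176,v,r0,rows,m=6);print((np.c_[o[:,0],o[:,1:]*1000,1000*(rows-r0)]).round(1))
E
```

```text
[[  0.1  19.6  17.6  22.2  26.2  33. ]
 [  0.2  20.9   8.8  30.9  25.5  35. ]
 [  0.3  21.4   0.3  32.   25.4  36. ]
 [  0.4  21.1  -5.2  32.5  25.4  36. ]
 [  0.5  20.3 -11.1  31.9  25.4  34. ]
 [  0.6  18.9 -16.   29.8  25.6  30. ]
 [  0.7  17.1 -20.9  27.7  25.8  26. ]]
[[  0.1  20.2  23.6  21.6  26.3  33. ]
 [  0.2  22.1  14.7  29.8  25.6  35. ]
 [  0.3  23.2   6.1  30.2  25.6  36. ]
 [  0.4  23.4  -1.4  30.3  25.6  36. ]
 [  0.5  23.   -6.5  29.3  25.7  34. ]
 [  0.6  22.  -11.6  26.7  25.9  30. ]
 [  0.7  20.6 -16.6  24.2  26.1  26. ]]
[[  0.1  20.8  29.7  21.   26.3  33. ]
 [  0.2  23.3  20.7  28.6  25.7  35. ]
 [  0.3  25.   11.9  28.5  25.8  36. ]
 [  0.4  25.7   3.2  28.   25.8  36. ]
 [  0.5  25.6  -3.3  26.6  25.9  34. ]
 [  0.6  25.1  -8.5  23.7  26.1  30. ]
 [  0.7  23.9 -13.6  20.8  26.3  26. ]]
```

Call:
{"method": "carry_out", "body": {"commands": [[0.41,0,0,0,0,0],[0.44,0,0,0,0,0],[0.45,0,0,0,0,0],[0.45,0,0,0,0,0],[0.42,0,0,0,0,0]]}}

```text
t: 10.4
ee_pos: [0.4558, 0.0956, 0.28]
ee_rot: [-2.296, -2.142, 0.001]
wrist_force: [-5.5, 0.2, -4.0]
grip_width: 0.023
grip_force: 99.4
```

```bash
python3 look.py; python3 look.py
```

```text
t 10.4 10.45 stripe 0.0214 tmpl cy 0.0212 push 0.0267 stripe push 0.0258 q 0.8616
roller x,y -0.1266 0.051 u 0.0297 F -6.0822 0.0798 z 0.2801
t 10.45 10.5 stripe 0.0205 tmpl cy 0.0207 push 0.0268 stripe push 0.0258 q 0.8628
roller x,y -0.1266 0.051 u 0.0304 F -5.4738 0.3183 z 0.28
```

```bash
python3 - <<'E'
from sim import *
r0=.0513
rows=r0+np.array([-.004,-.034,-.040,-.042,-.044,-.046,-.047])
for v in(-.012,-.016,-.020):
    o=sim(.0200,v,r0,rows,m=6);print((np.c_[o[:,0],o[:,1:]*1000,1000*(rows-r0)]).round(1))
E
```

```text
[[  0.1  18.5 -16.9  29.8  25.6  -4. ]
 [  0.2  16.6 -20.4   8.8  26.9 -34. ]
 [  0.3  14.7 -18.8  -1.5  27.  -40. ]
 [  0.4  12.9 -16.8  -3.   27.  -42. ]
 [  0.5  11.3 -14.9  -3.5  27.  -44. ]
 [  0.6   9.9 -13.   -4.1  27.  -46. ]
 [  0.7   8.7 -11.1  -4.1  27.  -47. ]]
[[  0.1  18.2 -20.8  30.2  25.6  -4. ]
 [  0.2  15.8 -24.4   9.6  26.9 -34. ]
 [  0.3  13.5 -22.8  -0.3  27.  -40. ]
 [  0.4  11.3 -20.8  -1.4  27.  -42. ]
 [  0.5   9.3 -18.8  -1.5  27.  -44. ]
 [  0.6   7.5 -16.8  -1.7  27.  -46. ]
 [  0.7   6.  -14.9  -1.4  27.  -47. ]]
[[  0.1  17.8 -24.8  30.6  25.6  -4. ]
 [  0.2  15.1 -28.4  10.4  26.8 -34. ]
 [  0.3  12.3 -26.9   0.9  27.  -40. ]
 [  0.4   9.7 -24.8   0.2  27.  -42. ]
 [  0.5   7.3 -22.7   0.5  27.  -44. ]
 [  0.6   5.2 -20.7   0.7  27.  -46. ]
 [  0.7   3.2 -18.7   1.4  27.  -47. ]]
```

Good. I'll run the first 5 rows.

Call:
{"method": "carry_out", "body": {"commands": [[-0.05,0,0,0,0,0],[-0.43,0,0,0,0,0],[-0.5,0,0,0,0,0],[-0.52,0,0,0,0,0],[-0.55,0,0,0,0,0]]}}

```text
t: 11.0
ee_pos: [0.4526, 0.0505, 0.2801]
ee_rot: [-2.298, -2.14, 0.003]
wrist_force: [-6.3, 0.6, -3.2]
grip_width: 0.023
grip_force: 99.3
```

```bash
python3 look.py; python3 look.py
```

```text
t 11.0 11.05 stripe 0.0066 tmpl cy 0.0063 push 0.0277 stripe push 0.0268 q 0.9036
roller x,y -0.1267 0.0061 u -0.0003 F -6.2226 -1.188 z 0.2801
t 11.05 11.1 stripe 0.0056 tmpl cy 0.0053 push 0.0278 stripe push 0.0296 q 0.8946
roller x,y -0.1267 0.0064 u 0.0009 F -5.3662 -0.2277 z 0.2801
```

Call:
{"method": "carry_out", "body": {"commands": [[-0.26,0,0,0,0,0],[-0.28,0,0,0,0,0],[-0.28,0,0,0,0,0],[-0.08,0,0,0,0,0]]}}

```text
t: 11.5
ee_pos: [0.4519, 0.042, 0.2801]
ee_rot: [-2.304, -2.135, 0.006]
wrist_force: [-5.2, -0.4, -3.5]
grip_width: 0.023
grip_force: 99.2
```

```bash
python3 look.py; python3 look.py
```

```text
t 11.5 11.55 stripe -0.0004 tmpl cy -0.0007 push 0.0277 stripe push 0.0272 q 0.8961
roller x,y -0.1267 0.0025 u 0.0031 F -5.835 3.5743 z 0.28
t 11.55 11.6 stripe -0.0003 tmpl cy -0.0002 push 0.0277 stripe push 0.0272 q 0.9004
roller x,y -0.1266 0.0022 u 0.0024 F -5.0542 1.232 z 0.2801
```

Call:
{"method": "carry_out", "body": {"commands": [[0,0,0,0,0,0],[0,0,0,0,0,0],[0,0,0,0,0,0],[0,0,0,0,0,0],[0,0,0,0,0,0],[0,0,0,0,0,0],[0,0,0,0,0,0],[0,0,0,0,0,0]]}}

```text
t: 12.4
ee_pos: [0.4521, 0.0445, 0.2801]
ee_rot: [-2.298, -2.14, 0.003]
wrist_force: [-5.3, 0.1, -3.4]
grip_width: 0.0226
grip_force: 99.6
```

```bash
python3 look.py
```

```text
t 12.4 12.45 stripe 0.0001 tmpl cy -0.0002 push 0.0277 stripe push 0.0272 q 0.8978
roller x,y -0.1267 0.0005 u 0.0006 F -5.2616 0.8711 z 0.2801
```

Call:
{"method": "carry_out", "body": {"commands": [[0,0,0,0,0,0],[0,0,0,0,0,0],[0,0,0,0,0,0],[0,0,0,0,0,0],[0,0,0,0,0,0],[0,0,0,0,0,0],[0,0,0,0,0,0],[0,0,0,0,0,0]]}}

```text
t: 13.25
ee_pos: [0.4521, 0.0445, 0.2801]
ee_rot: [-2.298, -2.141, 0.002]
wrist_force: [-6.2, 0.7, -2.9]
grip_width: 0.0231
grip_force: 99.6
```

Call:
{"method": "carry_out", "body": {"commands": [[0,0,0,0,0,0],[0,0,0,0,0,0],[0,0,0,0,0,0],[0,0,0,0,0,0],[0,0,0,0,0,0],[0,0,0,0,0,0],[0,0,0,0,0,0],[0,0,0,0,0,0]]}}

```text
t: 14.05
ee_pos: [0.4521, 0.0445, 0.2801]
ee_rot: [-2.298, -2.14, 0.002]
wrist_force: [-4.9, -0.0, -3.8]
grip_width: 0.0227
grip_force: 99.6
```

```bash
python3 look.py
```

```text
t 14.05 14.1 stripe 0.0001 tmpl cy -0.0002 push 0.0277 stripe push 0.0272 q 0.8982
roller x,y -0.1267 0.0005 u 0.0006 F -5.8198 -0.5452 z 0.2801
```

The carriage is standing still at the pointer and has been for well over 2 s, so I'm handing in.

```bash
python3 -c "
from rig import ctrl; print(ctrl.job_done())"
```

```text
the job is handed in; nothing more can be done
None
```

I handed the job in at about 14 s, with the roller still held on the middle of the edge at about 5.5 N and the carriage at rest, its stripe about 3 mm from the red pointer; the left and right regions each got about half a second by my measurements, but no pass/fail verdict came back.

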